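# Set the cardboard-tube gauge by its knurled wheel and lock it

## Task

Set the tube gauge on the craft table: with a fingertip on top of the knurled wheel, roll it until the sliding jaw has closed the gap and its small index finger lines up with the finger of the mark clip, pressing lightly. Then push the black lock knob fully across with a fingertip and take the hand away. Work the jaw only through the wheel, do not shift the mark clip, and leave everything else, including the little tube standing between the jaws, where it is; nothing needs to be gripped or lifted.

Things in the scene. Friction and masses are not known exactly. Their poses are not given: they have to be found in the camera images.
- gauge: The gauge, screwed down: plywood base 150 x 300 x 15 mm (x, y, z). Origin: centre of its underside; x from the robot's side to the far side, y along the jaw's travel, z up. A fixed aluminium jaw 55 mm high has its face at y = -110 mm; the sliding jaw, as high, starts 62 mm from it. A grey cover 61 mm high stands on the wheel's +x side; cheeks 55 mm high flank the wheel.
- wheel: Knurled steel wheel, 60 mm diameter, 16 mm wide, upright; origin at its centre, 54 mm above the table, at gauge x = -30, y = 50 mm. It turns about the gauge's x. A fingertip dragging its top to gauge +y drives the jaw to gauge -y, closing the gap: 30 mm of rim moves the jaw 10 mm (the other way opens it). Driven by friction; about 1 N at the rim; stays where left.
- wheel_top (a point): Highest point of the wheel's rim, in the middle of its width, 84 mm above the table. The axle does not give: touch down slowly and press with some 3 to 10 N.
- jaw: The sliding jaw, aluminium, 38 x 14 mm, 55 mm high, moving along the gauge's y; at most 33 mm of travel towards -y. Origin under its measuring face, at base level. Its index finger is a 4 mm wide dark steel bar at 30 mm above the table that points to the gauge's +x. Only the wheel may move it.
- jaw_index (a point): Tip of the sliding jaw's index finger, top centre (gauge x = +50 mm, 32 mm above the table).
- mark (a point): Tip of the mark clip's finger, top centre: a 4 mm wide dark steel bar pointing to the gauge's -x towards the jaw's index finger (gauge x = +52 mm, 32 mm above the table). The clip sits on the scale rail, 10 to 29 mm from the index finger towards gauge -y at the start. Its axes are the gauge's. The job is done when the two fingers stand end to end (same gauge y).
- lock_knob (a point): The lock knob: a black upright pin 16 mm in diameter, from 24 to 48 mm above the table; the point lies on its axis 36 mm above the table. It stands at gauge x = -50, y = -40 mm at the start and slides along the gauge's y towards -y.
- lock (a joint): Travel of the lock knob (m): 0 open (start), 0.025 fully across at its end stop, towards the gauge's -y. It takes about 2.5 N and stays where it is left. Locking is only a sign for the next user: it does not move or hold the jaw.
- short_tube: Short cardboard tube, 22 mm diameter, 35 mm high, standing on the base between the jaws, about 6 mm from the fixed jaw; leave it alone (origin: centre of its underside).
- tape_roll: Roll core 90 mm diameter, 22 mm high, lying beside the gauge on its -y side; leave it alone.
- glue_stick: White glue stick 27 mm diameter, 85 mm high, beside the gauge on its +y side, standing on the table; leave it alone (origin: centre of its underside).
- tube_tower: Tube on a 70 mm cardboard disc foot with a disc on top, 95 mm high, beyond the gauge (+x), standing on the table; leave it alone (origin: centre of its underside).
- card_tray: Open cardboard tray 110 x 140 x 45 mm at the left, standing on the table; leave it alone (origin: centre of its underside).
- egg_carton: Grey egg carton 100 x 150 x 42 mm at the far right, standing on the table; leave it alone (origin: centre of its underside).
- paint_pot: White plastic bowl 90 mm wide, 55 mm high at the right, standing on the table; leave it alone (origin: centre of its underside).

How it is judged:
By the outcome, as a careful person would: the job done as asked, in the order asked, and still so for the second after the job is handed in, with the robot touching nothing.
It also fails if it takes over 64 s, if anything falls off the work surface, if the arm or the gripper's body presses on something with over 40 N, if the wrist force passes 120 N, or if a joint passes its speed limit or range.

## Robot

A 6-joint arm with a two-finger parallel gripper is mounted at the origin on the work surface. World frame = base frame: x ahead of the robot, y to its left, z up, the work surface at z = 0. Lengths are in m, angles in rad, forces in N, time in s.
With the tool pointing down it reaches from about 0.35 to 0.85 m from the base axis. Payload 8.1 kg.
Tool frame: the origin (TCP) lies at the centre of the arm's flange, where the gripper is bolted on; the fingertips stand 186 mm ahead of it and the grasp point (between the pads) lies 167 mm ahead of it; z points along the fingers, y is the direction in which the jaws open and shut (so a half turn about z gives the same grasp; the last joint's range is limited). The gripper opens to 93 mm and grips with 3 to 60 N. Pads are 15 mm wide; open, the fingers measure 128 mm over their backs; the gripper's body (75 mm by 188 mm) begins 65 mm behind the grasp point.
Start: joints at [-1.306, 0.13, 1.488, -0, 1.523, -0.085], TCP at [0.206, -0.564, 0.405] pointing down, gripper open.
Joint ranges: [-2.96, 2.96], [-0.89, 2.26], [0.02, 2.5], [-1.34, 4.48], [0, 2.73], [-2.66, 2.66]. Speed limits (rad/s): [2.39, 2.39, 2.79, 3.14, 3.14, 3.14].

## Interface

Orientations are given as a rotation vector (axis times angle).
In Python, from plant import robot, viewer, order gives the robot as it stands.
- The arm moves only by the tool apply_moves, never from a script. Its argument "deltas" is a list of rows, each a list of 3 entries, a list of its own where there are three numbers: the finger opening in mm, from 0 to 93, then the shift along the tool's x, y, z in mm, then the turn about the tool's z in rad. In form: [[grip, [dx, dy, dz], yaw], ...]. A call has 1 to 5 rows; each row shifts and turns the commanded pose from where the row before left it, along the tool's axes as they then stand; what a row does not reach is not made up. A row lasts 1/8 s, in which the tool goes at most 62.5 mm and 10.7 degrees, less where a joint would pass 70% of its speed; a pose out of reach is approached as far as the arm can. A call is refused whole if a number of a shift passes 62.5 or a number of a turn 0.188, either way. A call with a gripper value outside its range is refused whole. The fingers move at their own pace and stop on an object; "grip_force" is the grip in N (left out, the last holds). Time passes only in rows, so rows that do not move let the fingers close. It gives the time, the measured TCP pose, the force and the opening at its end, in the units of the state.
- robot.read_state(): the state, without advancing time (a new reading comes with each control period).
- viewer.read_camera(name): name is "scene" or "side" or "wrist"; returns the picture (384x512x3 uint8, blue, green, red); there is no depth.
- viewer.get_calibration(name): a dict with "fx", "fy", "cx", "cy" (pixels), "distortion" ([k1, k2, p1, p2, k3] as OpenCV has them; the pictures are not rectified), "R" (3x3) and "t" (3): a world point X has camera coordinates R X + t. Camera axes: x right, y down, z forward; pixel columns grow to the right and rows downward; lengths in m; the calibration is good to about 2 mm. A picture is of the moment at which its call begins: read the wrist's pose just before it. get_calibration takes no time and is no camera call; for the wrist camera it gives the pose at the moment of the call.
- order.close_job(): hands the job in, once; it reports no verdict.
The state is a dict: "t": time; "q": joint angles; "dq": joint speeds; "joint_torque": joint torques, N m; "tool_pos": TCP position; "orientation": TCP orientation; "force": force on the tool from outside, world axes, zero at the start; "wrist_torque": the same for the moment, N m; "opening": finger opening in m.
Only numpy, scipy, OpenCV 4.12 (cv2) and the standard library are available. Lean on these libraries where they do the work, as an engineer would, in place of code of your own. Each camera call takes 0.05 s, during which the arm holds its last target. There are 200 camera calls.

## Working session

There is one attempt and no reset: what is moved stays moved. The work goes in short steps, Python scripts to look and compute and a tool call to move; the robot and the scene stay as the last step left them, time stands still between calls to the robot, and variables do not carry over. Pictures are saved under pics/ and viewed, about 8 in all and at most 12, crops included, and the job is handed in when it is done.

Besides the shell and the picture viewer there is one more tool, called after "Request:" as a command line: name --argument value ..., lists and objects as JSON in quotes. apply_moves: Moves the arm, as the interface text tells. Its arguments: {"type":"object","properties":{"deltas":{"type":"array"},"grip_force":{"type":"number"}},"required":["deltas"]}

```bash
mkdir -p pics; ls; python3 - <<'E'
from plant import robot, viewer, order
import cv2,numpy as np
s=robot.read_state();print(s)
for n in ["scene","side"]:
    cv2.imwrite(f"pics/{n}0.png",viewer.read_camera(n))
    print(n,viewer.get_calibration(n))
print(viewer.get_calibration("wrist"))
E
```

```text
pics
{'t': 0.0, 'q': array([-1.30640666e+00,  1.31158859e-01,  1.48928497e+00,  1.86048773e-05,
        1.52296967e+00, -8.54310018e-02]), 'dq': array([ 4.13980499e-05, -6.59716418e-04, -2.12736961e-04,  1.36912926e-04,
       -1.00815497e-03,  1.50454209e-04]), 'joint_torque': array([ 1.70460230e-04, -5.59835207e+01, -4.91761136e+01,  7.67533877e-02,
        3.57865531e-02, -1.36688841e-04]), 'tool_pos': array([ 0.20558529, -0.56343941,  0.40368538]), 'orientation': array([-3.09187140e+00, -5.46382164e-01,  2.26382396e-04]), 'force': array([ 0.05316439, -0.06457808, -0.7159362 ]), 'wrist_torque': array([-0.01085147, -0.00576127, -0.00065035]), 'opening': 0.09314778300860693}
scene {'fx': 443.62451066704085, 'fy': 443.62451066704085, 'cx': 251.44939619250636, 'cy': 193.45911814193295, 'distortion': array([-0.04243996,  0.        ,  0.        ,  0.        ,  0.        ]), 'R': array([[ 0.75053845,  0.66075387,  0.00981621],
       [ 0.40386062, -0.44687923, -0.7982453 ],
       [-0.52305701,  0.60307817, -0.60225251]]), 't': array([-0.4211348 , -0.1455083 ,  1.59994935])}
side {'fx': 380.57779975357124, 'fy': 380.57779975357124, 'cx': 257.0200265606014, 'cy': 183.09966908622968, 'distortion': array([-0.11415029,  0.        ,  0.        ,  0.        ,  0.        ]), 'R': array([[-7.75825940e-01, -6.30946908e-01,  3.31979773e-04],
       [-4.08404662e-01,  5.01781987e-01, -7.62509324e-01],
       [ 4.80936319e-01, -5.91710095e-01, -6.46977141e-01]]), 't': array([0.40945567, 0.26666501, 1.03008593])}
{'fx': 323.8844019351703, 'fy': 323.8844019351703, 'cx': 255.51151097962412, 'cy': 190.1011174001097, 'distortion': array([-0.06824757,  0.        ,  0.        ,  0.        ,  0.        ]), 'R': array([[ 0.34281801, -0.93939974, -0.00198405],
       [-0.89831976, -0.32844286,  0.2917994 ],
       [-0.27476793, -0.09825178, -0.95647748]]), 't': array([-0.59970182, -0.0336907 ,  0.39056592])}
```

View pics/scene0.png

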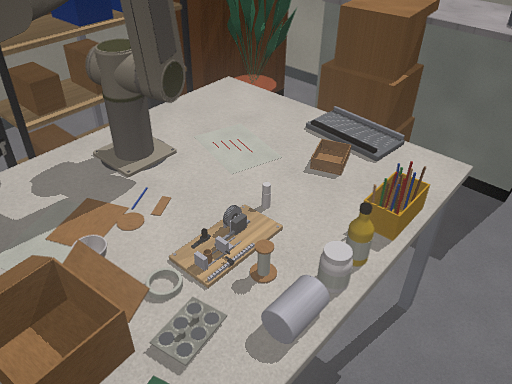

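View pics/side0.png

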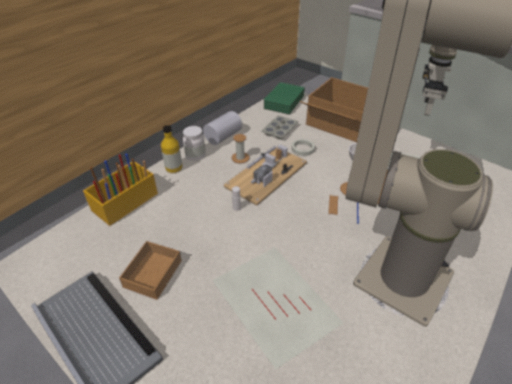

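Scene: the gauge base has corners near (169,255), (207,283), (283,228), (243,207); the glue stick is at (266,195) and the wheel at (234,217). In the side view the base is around (265,175). Next I cast rays.

```bash
cat > h.py <<'E'
from plant import robot, viewer, order
import cv2,numpy as np
from scipy.spatial.transform import Rotation as Ro
def ray(c,uv):
    K=np.array([[c['fx'],0,c['cx']],[0,c['fy'],c['cy']],[0,0,1]])
    p=cv2.undistortPoints(np.array(uv,float).reshape(-1,1,2),K,c['distortion']).reshape(-1,2)
    d=np.c_[p,np.ones(len(p))]@c['R']
    return -c['R'].T@c['t'],d
def cast(c,uv,z):
    o,d=ray(c,uv); return o+d*((z-o[2])/d[:,2])[:,None]
def proj(c,X):
    K=np.array([[c['fx'],0,c['cx']],[0,c['fy'],c['cy']],[0,0,1]])
    return cv2.projectPoints(np.array(X,float).reshape(-1,1,3),cv2.Rodrigues(c['R'])[0],c['t'],K,c['distortion'])[0].reshape(-1,2)
def snap(n,f):
    c=viewer.get_calibration(n); im=viewer.read_camera(n); cv2.imwrite(f,im); return c,im
E
python3 - <<'E'
from h import *
np.set_printoptions(precision=4,suppress=True)
c=viewer.get_calibration("scene")
P=cast(c,[(169,255),(207,283),(283,228),(243,206)],.015);print(P)
print(np.linalg.norm(np.roll(P,-1,0)-P,axis=1))
y=P[3]-P[0]+P[2]-P[1];print('centre',P.mean(0),'y dir deg',np.degrees(np.arctan2(y[1],y[0])))
s=robot.read_state();R=Ro.from_rotvec(s['orientation']).as_matrix();print(R)
w=viewer.get_calibration("wrist");print('cam pos in tool',R.T@(-w['R'].T@w['t']-s['tool_pos']),'cam axes in tool',(w['R']@R))
E
```

```text
[[ 0.5019 -0.2628  0.015 ]
 [ 0.6464 -0.2634  0.015 ]
 [ 0.6594  0.0238  0.015 ]
 [ 0.5078  0.0218  0.015 ]]
[0.1445 0.2875 0.1517 0.2847]
centre [ 0.5789 -0.1201  0.015 ] y dir deg 88.11378809641364
[[ 0.9394  0.3427 -0.0005]
 [ 0.3427 -0.9394  0.0017]
 [ 0.0001 -0.0017 -1.    ]]
cam pos in tool [0.0818 0.0007 0.0216] cam axes in tool [[ 0.0001  1.      0.0003]
 [-0.9564  0.0002 -0.2919]
 [-0.2919 -0.0002  0.9564]]
```

Request:
apply_moves --deltas '[[0,[0,0,0],0.18],[0,[0,0,0],0.18],[0,[0,0,0],0.022],[0,[34,-39,0],0],[0,[34,-39,0],0]]' --grip_force 10

```text
t: 0.72
tool_pos: [0.2764, -0.4872, 0.4043]
orientation: [-3.141, 0.047, 0.0]
force: [1.3, 0.2, -0.4]
opening: 0.0476
```

Request:
apply_moves --deltas '[[0,[34,-39,0],0],[0,[34,-39,0],0],[0,[34,-39,0],0],[0,[34,-39,0],0],[0,[34,-39,0],0]]'

```text
t: 1.35
tool_pos: [0.4532, -0.297, 0.4046]
orientation: [3.141, -0.044, -0.0]
force: [1.0, -0.8, -0.3]
opening: 0.0008
```

Request:
apply_moves --deltas '[[0,[34,-39,0],0],[0,[34,-39,20],0],[0,[34,-39,40],0],[0,[34,-39,40],0],[0,[0,0,0],0]]'

```text
t: 1.98
tool_pos: [0.5901, -0.147, 0.3031]
orientation: [-3.138, 0.039, 0.012]
force: [-0.9, 0.3, 0.5]
opening: 0.0007
```

```bash
python3 - <<'E'
from h import *
s=robot.read_state();print(s['t'],s['tool_pos'],s['orientation'],s['force'],s['opening'])
c,im=snap("wrist","pics/w1.png");
np.savez('w1.npz',**c)
E
```

```text
1.975 [ 0.59005801 -0.14697203  0.30306542] [-3.13810839  0.03858233  0.01186265] [-0.86062393  0.2807718   0.4821039 ] 0.000655877856686777
```

View pics/w1.png

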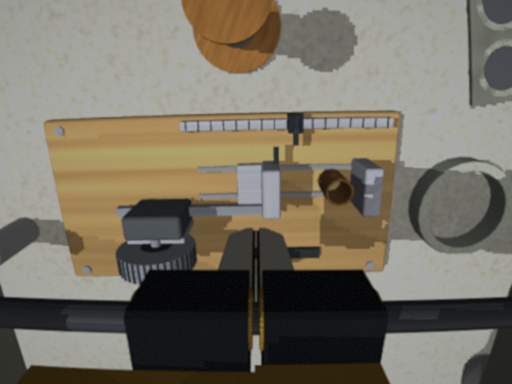

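Wrist view: the base corners are about (47,121), (400,112), (383,270) and (75,275). The index finger tip is near (276,148), the mark finger tip near (296,144), the wheel at (157,257) and the knob near (305,252).

```bash
python3 - <<'E'
from h import *
np.set_printoptions(precision=4,suppress=True)
c=dict(np.load('w1.npz'));im=cv2.imread('pics/w1.png')
P=cast(c,[(47,121),(400,112),(383,270),(75,275)],.015);print(P,np.linalg.norm(np.roll(P,-1,0)-P,axis=1))
o=P.mean(0);yd=P[0]-P[1]+P[3]-P[2];yd/=np.linalg.norm(yd);xd=np.array([yd[1],-yd[0],0])
print('centre',o,'yaw deg',np.degrees(np.arctan2(xd[1],xd[0])))
def loc(uv,z):
    d=cast(c,uv,z)-o;return np.c_[d@xd,d@yd]*1000
print('idx,mark',loc([(276,149),(296,143)],.032),'wheel',loc([(155,236)],.084),'fixed jaw face top',loc([(352,161),(366,213)],.07))
print('knob top',loc([(305,252)],.048), 'expected knob px',proj(c,o*[1,1,0]+xd*-.05+yd*-.04+[0,0,.048]),'wheel top px',proj(c,o*[1,1,0]+xd*-.03+yd*.05+[0,0,.084]))
big=cv2.resize(im[90:290,100:400],None,fx=2.6,fy=2.6,interpolation=cv2.INTER_CUBIC);cv2.imwrite('pics/w1c.png',big)
s=robot.read_state();print(s['tool_pos'],s['orientation'])
E
```

```text
[[ 0.653   0.0259  0.015 ]
 [ 0.6522 -0.2655  0.015 ]
 [ 0.5065 -0.2652  0.015 ]
 [ 0.5065  0.0303  0.015 ]] [0.2914 0.1458 0.2955 0.1466]
centre [ 0.5796 -0.1186  0.015 ] yaw deg -0.0755307309956255
idx,mark [[ 47.3722 -44.7253]
 [ 51.7271 -60.1862]] wheel [[-0.2223 39.7415]] fixed jaw face top [[  45.1767  -93.303 ]
 [   7.6806 -105.7221]]
knob top [[-33.6931 -66.8385]] expected knob px [[271.7875 270.4212]] wheel top px [[145.8991 274.5896]]
[ 0.59   -0.1487  0.3056] [-3.1399  0.0413  0.0074]
```

View pics/w1c.png

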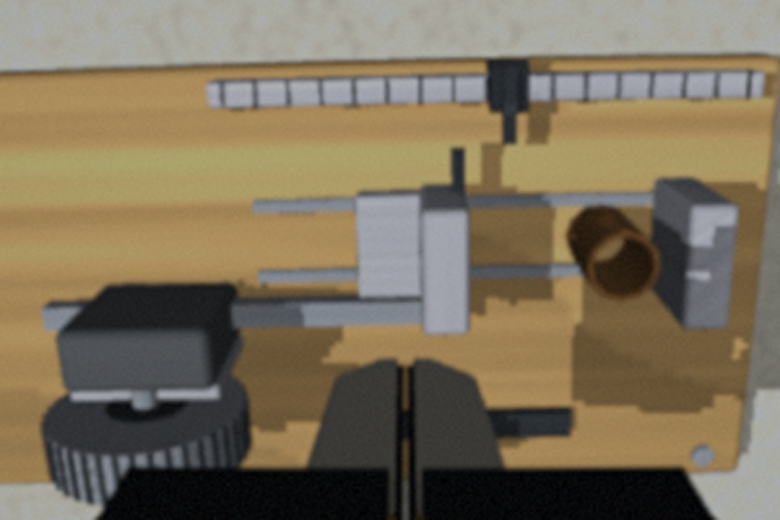

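Request:
apply_moves --deltas '[[0,[-30,0,0],0],[0,[-30,0,0],0],[0,[0,0,0],0],[0,[0,0,0],0],[0,[0,0,0],0]]'

```text
t: 2.65
tool_pos: [0.5308, -0.1489, 0.3091]
orientation: [3.141, -0.05, 0.002]
force: [-0.2, -0.4, 0.4]
opening: 0.0004
```

```bash
python3 - <<'E'
from h import *
np.set_printoptions(precision=4,suppress=True)
s=robot.read_state();print(s['t'],s['tool_pos'],s['orientation'],s['force'])
c,im=snap("wrist","pics/w2.png");
np.savez('w2.npz',**c)
cv2.imwrite('pics/w2b.png',cv2.resize(im[20:290,20:420],None,fx=2,fy=2,interpolation=cv2.INTER_CUBIC))
E
```

```text
2.65 [ 0.5308 -0.1489  0.3091] [ 3.1406 -0.0504  0.0024] [-0.1909 -0.4004  0.3504]
```

View pics/w2b.png

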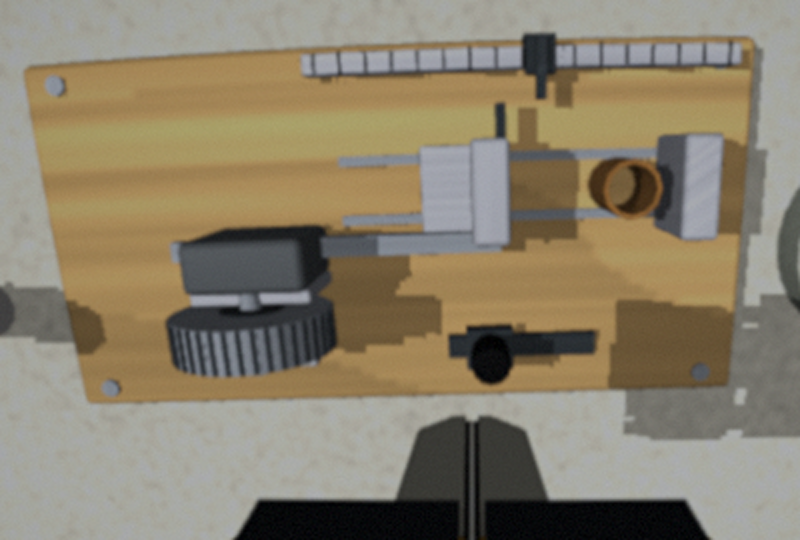

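Clear view in crop coordinates, px = 20 + crop/2. Base corners are (26,68), (752,38), (728,385) and (90,403); index tip (500,104), mark tip (541,97), knob top about (491,358), wheel rim about (252,345).

```bash
python3 - <<'E'
from h import *
np.set_printoptions(precision=4,suppress=True)
c=dict(np.load('w2.npz'))
f=lambda L:[(20+a/2,20+b/2) for a,b in L]
P=cast(c,f([(26,68),(752,38),(728,385),(90,403)]),.015);print(P,np.linalg.norm(np.roll(P,-1,0)-P,axis=1))
o=P.mean(0);yd=P[0]-P[1]+P[3]-P[2];yd/=np.linalg.norm(yd);xd=np.array([yd[1],-yd[0],0])
print('centre',o,'yaw deg',np.degrees(np.arctan2(xd[1],xd[0])))
def loc(uv,z):
    d=cast(c,f(uv),z)-o;return np.c_[d@xd,d@yd]*1000
print('idx,mark',loc([(500,104),(541,97)],.032),'knob',loc([(491,356)],.048),'fixed jaw face',loc([(685,135),(683,238)],.07),'jaw',loc([(508,140),(508,243)],.07))
e=np.array([xd,yd,[0,0,1]])
G=np.array([[-22,50,84],[-38,50,84],[-22,20,54],[-22,80,54],[-38,20,54],[-38,80,54],[-50,-40,48],[50,0,32],[0,-110,70]])/1000
print((proj(c,o*[1,1,0]+G@e)-20)*2)
E
```

```text
[[ 0.6518  0.0282  0.015 ]
 [ 0.6513 -0.2646  0.015 ]
 [ 0.505  -0.2656  0.015 ]
 [ 0.5052  0.0287  0.015 ]] [0.2928 0.1463 0.2943 0.1466]
centre [ 0.5783 -0.1183  0.015 ] yaw deg -0.06185100657194319
idx,mark [[ 48.9727 -45.0866]
 [ 51.0641 -60.4681]] knob [[-44.9232 -39.1075]] fixed jaw face [[  35.888  -103.341 ]
 [   2.3026 -104.4864]] jaw [[ 35.623  -45.756 ]
 [  2.2028 -45.2178]]
[[223.133  332.1363]
 [229.8312 377.6021]
 [331.4185 307.2549]
 [174.5279 312.4167]
 [335.3197 348.1847]
 [181.1908 352.7054]
 [493.5589 368.2281]
 [379.7451 105.3136]
 [698.6381 244.3952]]
```

Request:
apply_moves --deltas '[[0,[0,0,0],-0.03],[0,[8,-35,0],0],[0,[8,-35,0],0],[0,[0,0,18],0],[0,[0,0,0],0]]'

```text
t: 3.32
tool_pos: [0.5455, -0.0784, 0.288]
orientation: [-3.141, 0.001, 0.006]
force: [-0.1, 0.2, -0.2]
opening: 0.0007
```

```bash
python3 - <<'E'
from h import *
s=robot.read_state();print(s['t'],s['tool_pos'],s['orientation'],s['force'])
c,im=snap("wrist","pics/w3.png")
np.savez('w3.npz',**c)
E
```

```text
3.325 [ 0.54549658 -0.07836027  0.28797595] [-3.14110273e+00  1.19715388e-03  6.21533024e-03] [-0.06175246  0.20951438 -0.18095135]
```

View pics/w3.png

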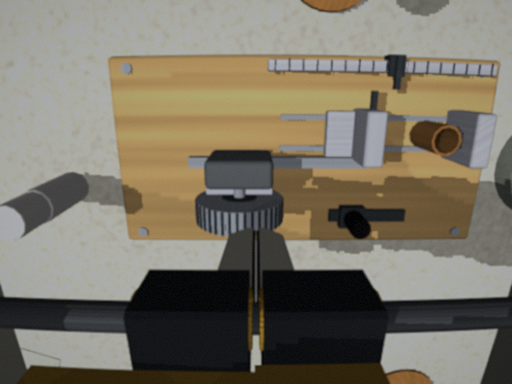

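Index tip at (374,92), mark tip at (398,88), fingertip at (256,230), wheel band at x 196–283 and y up to about 233. Next I check the x alignment.

```bash
python3 - <<'E'
from h import *
np.set_printoptions(precision=4,suppress=True)
c=dict(np.load('w3.npz'));im=cv2.imread('pics/w3.png')
print(proj(c,[[.5455,-.0784,.084],[.5455,-.0784,.102]]))
print(cast(c,[(239,233),(239,207),(196,215),(283,213)],.084))
print(cv2.cvtColor(im,cv2.COLOR_BGR2GRAY)[196:246:1,232:236].mean(1).astype(int))
P=cast(c,[(109,58),(498,62),(473,239),(128,240)],.015);print(P, P.mean(0))
print(cast(c,[(374,92),(398,88)],.032))
E
```

```text
[[254.926  229.9288]
 [254.8463 243.1949]]
[[ 0.5434 -0.0686  0.084 ]
 [ 0.5604 -0.0689  0.084 ]
 [ 0.5553 -0.0428  0.084 ]
 [ 0.5566 -0.0953  0.084 ]]
[ 73  55  34  17  20  31  45  52  54  54  54  53  54  53  52  63  90 119
 131 133 132 133 132 133 133 133 132 133 134 136 137 138 137 136 138 130
 109  80  61  57  58  57  60  57  58  58  58  57  59  57]
[[ 0.6518  0.0294  0.015 ]
 [ 0.6514 -0.2629  0.015 ]
 [ 0.5044 -0.2707  0.015 ]
 [ 0.5046  0.0314  0.015 ]] [ 0.578  -0.1182  0.015 ]
[[ 0.6269 -0.1619  0.032 ]
 [ 0.6299 -0.1788  0.032 ]]
```

Request:
apply_moves --deltas '[[0,[3,0,8],0],[0,[0,0,0],0],[0,[0,0,3],0],[0,[0,0,0],0],[0,[0,0,0],0]]'

```text
t: 4.0
tool_pos: [0.5494, -0.0784, 0.2794]
orientation: [3.142, -0.004, 0.0]
force: [0.6, 0.3, -0.3]
opening: 0.0006
```

Request:
apply_moves --deltas '[[0,[0,0,2],0],[0,[0,0,0],0],[0,[0,0,0],0]]'

```text
t: 4.38
tool_pos: [0.5493, -0.0784, 0.2773]
orientation: [-3.142, 0.003, 0.0]
force: [-0.6, -0.5, 0.4]
opening: 0.0006
```

Request:
apply_moves --deltas '[[0,[0,0,2],0],[0,[0,0,0],0],[0,[0,0,2],0],[0,[0,0,0],0]]'

```text
t: 4.88
tool_pos: [0.5492, -0.0784, 0.273]
orientation: [-3.141, 0.003, 0.001]
force: [-0.5, 0.5, 0.1]
opening: 0.0006
```

Request:
apply_moves --deltas '[[0,[0,0,1],0],[0,[0,0,0],0],[0,[0,0,0],0]]'

```text
t: 5.25
tool_pos: [0.5493, -0.0784, 0.2723]
orientation: [3.142, -0.004, 0.0]
force: [-0.5, 0.3, 0.1]
opening: 0.0005
```

Request:
apply_moves --deltas '[[0,[0,0,1],0],[0,[0,0,0],0],[0,[0,0,0],0]]'

```text
t: 5.62
tool_pos: [0.5493, -0.0784, 0.2713]
orientation: [-3.142, 0.003, 0.0]
force: [-0.1, -0.1, -0.4]
opening: 0.0007
```

Request:
apply_moves --deltas '[[0,[0,0,1],0],[0,[0,0,0],0],[0,[0,0,0],0]]'

```text
t: 6.0
tool_pos: [0.5493, -0.0784, 0.2703]
orientation: [3.142, -0.003, -0.0]
force: [-0.1, 0.4, -0.6]
opening: 0.0004
```

Request:
apply_moves --deltas '[[0,[0,0,0.7],0],[0,[0,0,0],0],[0,[0,0,0],0]]'

```text
t: 6.38
tool_pos: [0.5493, -0.0784, 0.2696]
orientation: [3.142, -0.003, 0.0]
force: [-0.1, -0.7, -1.3]
opening: 0.0001
```

Request:
apply_moves --deltas '[[0,[0,0,0.6],0],[0,[0,0,0],0],[0,[0,0,0],0]]'

```text
t: 6.75
tool_pos: [0.5494, -0.0785, 0.2693]
orientation: [3.141, -0.004, 0.001]
force: [-1.9, 0.1, 5.0]
opening: 0.0005
```

Request:
apply_moves --deltas '[[0,[0,0,0.5],0],[0,[0,0,0],0],[0,[0,0,0],0]]'

```text
t: 7.12
tool_pos: [0.5495, -0.0786, 0.2692]
orientation: [3.141, -0.003, 0.001]
force: [-3.3, -0.8, 7.3]
opening: 0.0002
```

Request:
apply_moves --deltas '[[0,[0,-2.5,0],0],[0,[0,-2.5,0],0],[0,[0,-2.5,0],0],[0,[0,-2.5,0],0],[0,[0,0,0],0]]'

```text
t: 7.75
tool_pos: [0.5496, -0.0686, 0.2702]
orientation: [3.141, -0.003, 0.001]
force: [-7.4, -0.4, 14.5]
opening: 0.0007
```

```bash
cat > m.py <<'E'
from h import *
import sys
def tips(f):
    c,im=snap("wrist",f)
    s=robot.read_state()
    # predicted finger band at gauge x=50/52 , z=.032 : rough world x
    def dark(x,y0,y1):
        ys=np.arange(y0,y1,.0003); uv=proj(c,np.c_[np.full_like(ys,x),ys,np.full_like(ys,.032)]).astype(np.float32)
        g=cv2.remap(cv2.cvtColor(im,cv2.COLOR_BGR2GRAY),uv[:,0],uv[:,1],cv2.INTER_LINEAR).ravel()
        return ys,g
    return c,im,dark
if __name__=="__main__":
    c,im,dark=tips(sys.argv[1])
    for x in [.616,.619,.622,.625,.628,.631,.634,.637]:
        ys,g=dark(x,-.20,-.15); w=np.clip(65-g.astype(float),0,None)
        print(x,round(float(g.min()),0), round(float((w*ys).sum()/max(w.sum(),1e-9)),5), 'width mm',round((w>0).sum()*.3,1))
    s=robot.read_state();print(s['t'],s['tool_pos'],s['force'])
E
python3 m.py pics/w4.png
```

```text
0.616 38.0 -0.16479 width mm 4.8
0.619 35.0 -0.16485 width mm 4.5
0.622 34.0 -0.16491 width mm 4.5
0.625 34.0 -0.16491 width mm 4.5
0.628 81.0 0.0 width mm 0.0
0.631 26.0 -0.17681 width mm 5.1
0.634 26.0 -0.17681 width mm 5.4
0.637 27.0 -0.17664 width mm 5.7
7.8 [ 0.54956698 -0.06858031  0.27015682] [-7.19584003  0.73234846 15.85409296]
```

Request:
apply_moves --deltas '[[0,[0,-1,-0.9],0],[0,[0,-2.5,0],0],[0,[0,-2.5,0.1],0],[0,[0,-2.5,0.1],0],[0,[0,0,0],0]]'

```text
t: 8.43
tool_pos: [0.5496, -0.0599, 0.2701]
orientation: [3.141, -0.003, 0.001]
force: [-1.7, -0.6, 8.4]
opening: 0.0002
```

```bash
python3 m.py pics/w5.png
```

```text
0.616 36.0 -0.16751 width mm 5.1
0.619 31.0 -0.16751 width mm 5.1
0.622 30.0 -0.16759 width mm 5.1
0.625 31.0 -0.1676 width mm 5.1
0.628 81.0 0.0 width mm 0.0
0.631 25.0 -0.17662 width mm 5.4
0.634 25.0 -0.17664 width mm 5.4
0.637 25.0 -0.17647 width mm 5.7
8.475 [ 0.54960056 -0.05989337  0.27009055] [-2.22962463  0.80788989  7.92666134]
```

Request:
apply_moves --deltas '[[0,[0,-2,0.1],0],[0,[0,-2,0.2],0],[0,[0,0,0],0]]'

```text
t: 8.85
tool_pos: [0.5496, -0.0558, 0.2694]
orientation: [-3.142, 0.003, -0.001]
force: [-1.9, 0.6, 6.9]
opening: 0.0002
```

Request:
apply_moves --deltas '[[0,[0,0,-6],0],[0,[0,0,0],0],[0,[0,22,0],0],[0,[0,0,0],0],[0,[0,0,3],0]]'

```text
t: 9.48
tool_pos: [0.5493, -0.0777, 0.2718]
orientation: [-3.141, 0.004, -0.0]
force: [0.1, 0.8, 0.4]
opening: 0.0008
```

Request:
apply_moves --deltas '[[0,[0,0,1.5],0],[0,[0,0,0],0],[0,[0,0,0.5],0],[0,[0,0,0],0]]'

```text
t: 9.98
tool_pos: [0.5493, -0.0778, 0.2699]
orientation: [-3.142, 0.003, 0.0]
force: [0.3, -0.5, -0.3]
opening: 0.0006
```

Request:
apply_moves --deltas '[[0,[0,0,0.6],0],[0,[0,0,0],0],[0,[0,0,0.4],0],[0,[0,0,0],0]]'

```text
t: 10.48
tool_pos: [0.5495, -0.078, 0.2694]
orientation: [3.141, -0.004, 0.001]
force: [-1.0, -0.3, 4.8]
opening: 0.0007
```

```bash
python3 m.py pics/w6.png
```

```text
0.616 38.0 -0.16903 width mm 4.5
0.619 35.0 -0.16913 width mm 4.5
0.622 35.0 -0.16923 width mm 4.5
0.625 34.0 -0.16927 width mm 4.5
0.628 89.0 0.0 width mm 0.0
0.631 30.0 -0.17703 width mm 4.8
0.634 33.0 -0.17708 width mm 4.8
0.637 29.0 -0.17684 width mm 5.7
10.525 [ 0.54943198 -0.07804     0.26939305] [-2.30059127  0.07003051  4.38093464]
```

Request:
apply_moves --deltas '[[0,[0,-2.5,-0.1],0],[0,[0,-2.5,-0.1],0],[0,[0,-2.5,-0.1],0],[0,[0,-2.5,0],0],[0,[0,0,0],0]]'

```text
t: 11.15
tool_pos: [0.5495, -0.068, 0.2702]
orientation: [3.141, -0.003, 0.001]
force: [-3.7, -0.0, 9.1]
opening: 0.0002
```

Request:
apply_moves --deltas '[[0,[0,-2.5,-0.1],0],[0,[0,-2.5,0],0],[0,[0,-2.5,0.1],0],[0,[0,-2.5,0.1],0],[0,[0,0,0],0]]'

```text
t: 11.78
tool_pos: [0.5496, -0.0579, 0.2699]
orientation: [3.141, -0.003, 0.001]
force: [-2.3, 1.2, 7.1]
opening: 0.0004
```

```bash
python3 m.py pics/w7.png
```

```text
0.616 35.0 -0.17544 width mm 5.1
0.619 24.0 -0.17552 width mm 5.1
0.622 28.0 -0.17549 width mm 5.4
0.625 29.0 -0.17558 width mm 5.1
0.628 65.0 0.0 width mm 0.0
0.631 23.0 -0.1766 width mm 5.4
0.634 27.0 -0.17666 width mm 5.4
0.637 26.0 -0.17642 width mm 6.0
11.825 [ 0.54954335 -0.05788857  0.2698448 ] [-1.94274167  1.54389902  6.24823717]
```

Request:
apply_moves --deltas '[[0,[0,-1.6,0.1],0],[0,[0,-1.6,0.2],0],[0,[0,0,0],0]]'

```text
t: 12.2
tool_pos: [0.5495, -0.0546, 0.2692]
orientation: [3.142, -0.003, 0.001]
force: [-2.0, 0.1, 5.1]
opening: 0.0007
```

```bash
python3 m.py pics/w8.png; python3 -c "
import cv2
im=cv2.imread('pics/w8.png');cv2.imwrite('pics/w8c.png',cv2.resize(im[50:200,300:500],None,fx=4,fy=4,interpolation=cv2.INTER_CUBIC))"
```

```text
0.616 33.0 -0.17657 width mm 5.7
0.619 26.0 -0.17654 width mm 5.1
0.622 27.0 -0.17652 width mm 5.1
0.625 24.0 -0.17645 width mm 5.1
0.628 57.0 -0.17709 width mm 3.9
0.631 23.0 -0.17663 width mm 5.4
0.634 24.0 -0.17663 width mm 5.4
0.637 25.0 -0.1764 width mm 6.0
12.25 [ 0.54954603 -0.05465053  0.26919025] [-1.83872634  0.59064119  5.19241732]
```

View pics/w8c.png

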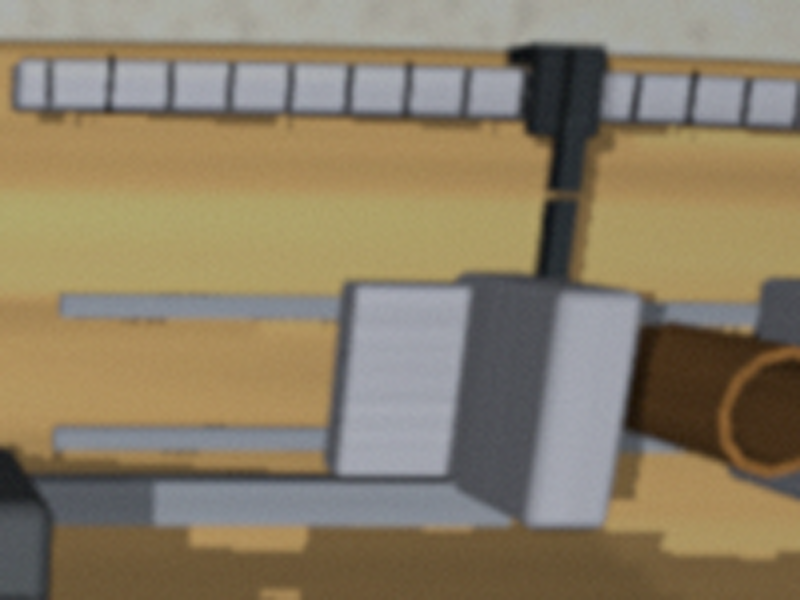

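The two fingers stand end to end in the crop at (560,195), within about 0.1 mm by the dark-bar centroids. Lifting off and going to the knob.

Request:
apply_moves --deltas '[[0,[0,0,-12],0],[0,[0,0,-18],0],[0,[-10,36,0],0],[0,[-11,36,0],0],[0,[0,0,0],0]]'

```text
t: 12.88
tool_pos: [0.5279, -0.1286, 0.3002]
orientation: [3.141, -0.008, 0.002]
force: [0.2, -0.0, 0.3]
opening: 0.0005
```

Request:
apply_moves --deltas '[[0,[0,0,0],0],[0,[0,0,0],0]]'

```text
t: 13.12
tool_pos: [0.5285, -0.1259, 0.2991]
orientation: [-3.141, 0.002, -0.001]
force: [-0.1, -1.0, 0.4]
opening: 0.0003
```

```bash
python3 m.py pics/w9.png; python3 - <<'E'
from h import *
im=cv2.imread('pics/w9.png');c=viewer.get_calibration('wrist')
cv2.imwrite('pics/w9c.png',cv2.resize(im[20:290,100:420],None,fx=2.2,fy=2.2,interpolation=cv2.INTER_CUBIC))
print(proj(c,[[.528,-.157,.048],[.528,-.127,.03],[.528,-.127,.11]]))
E
```

```text
0.616 66.0 0.0 width mm 0.0
0.619 47.0 -0.17796 width mm 3.0
0.622 44.0 -0.1781 width mm 3.3
0.625 44.0 -0.17806 width mm 3.3
0.628 74.0 0.0 width mm 0.0
0.631 44.0 -0.17796 width mm 3.9
0.634 43.0 -0.17799 width mm 3.3
0.637 43.0 -0.17818 width mm 5.1
13.175 [ 0.52850693 -0.12581081  0.29897924] [ 0.07128056 -0.58975526 -0.72268157]
[[296.31749434 205.95751367]
 [256.40667526 198.43122522]
 [256.71810299 242.84999365]]
```

View pics/w9c.png

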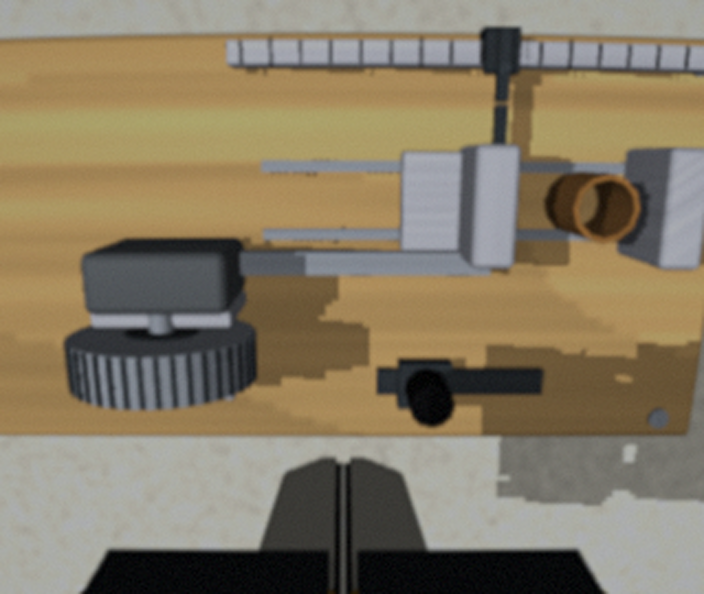

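Knob top at crop (432,400), so px (296,202), which puts it at about x 0.530, y −0.157. The fingers are still aligned. Descending beside the knob.

Request:
apply_moves --deltas '[[0,[1,-2,20],0],[0,[0,0,20],0],[0,[0,0,15],0],[0,[0,0,10],0],[0,[0,0,0],0]]'

```text
t: 13.8
tool_pos: [0.529, -0.1244, 0.233]
orientation: [-3.141, 0.003, 0.002]
force: [-0.1, -0.6, -0.1]
opening: 0.0004
```

Request:
apply_moves --deltas '[[0,[0,0,6],0],[0,[0,0,6],0],[0,[0,0,5],0],[0,[0,0,0],0],[0,[0,0,0],0]]'

```text
t: 14.42
tool_pos: [0.5293, -0.1247, 0.2169]
orientation: [3.142, -0.004, 0.0]
force: [0.5, 0.0, 0.3]
opening: 0.0001
```

Request:
apply_moves --deltas '[[0,[0,4,0],0],[0,[0,4,0],0],[0,[0,4,0],0],[0,[0,4,0],0],[0,[0,0,0],0]]'

```text
t: 15.05
tool_pos: [0.5292, -0.141, 0.2169]
orientation: [3.141, -0.004, 0.0]
force: [0.2, 1.1, -1.4]
opening: 0.0007
```

Request:
apply_moves --deltas '[[0,[0,4,0],0],[0,[0,4,0],0],[0,[0,4,0],0],[0,[0,0,0],0]]'

```text
t: 15.55
tool_pos: [0.5292, -0.1531, 0.2168]
orientation: [3.141, -0.004, 0.0]
force: [0.6, 1.3, 0.9]
opening: 0.0003
```

Request:
apply_moves --deltas '[[0,[0,3,0],0],[0,[0,3,0],0],[0,[0,2,0],0],[0,[0,0,0],0]]'

```text
t: 16.05
tool_pos: [0.5292, -0.1597, 0.2168]
orientation: [-3.139, 0.003, 0.0]
force: [-0.6, 9.2, 4.1]
opening: 0.0005
```

Request:
apply_moves --deltas '[[0,[0,2,0],0],[0,[0,2,0],0],[0,[0,0,0],0]]'

```text
t: 16.42
tool_pos: [0.5293, -0.1613, 0.2168]
orientation: [-3.134, 0.002, 0.001]
force: [-1.3, 25.9, 10.2]
opening: 0.0
```

```bash
python3 - <<'E'
from h import *
c,im=snap("wrist","pics/w10.png")
cv2.imwrite('pics/w10c.png',cv2.resize(im[20:290,100:420],None,fx=2,fy=2))
E
```

```text
(no output)
```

View pics/w10c.png

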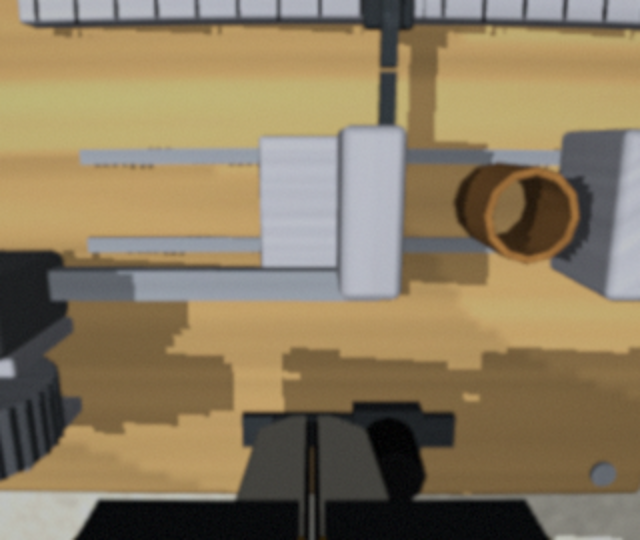

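At 26 N the knob stands against a stop. The carriage is at crop x 353–420, about 24–25 mm of travel. Backing off and lifting away.

Request:
apply_moves --deltas '[[0,[0,-5,0],0],[0,[0,-5,0],0],[0,[0,-4,0],0],[0,[0,0,-10],0],[0,[0,0,-30],0]]'

```text
t: 17.1
tool_pos: [0.5283, -0.1506, 0.2559]
orientation: [-3.141, 0.004, 0.005]
force: [0.4, 0.5, -0.3]
opening: 0.0007
```

Request:
apply_moves --deltas '[[0,[0,0,-43],0],[0,[0,0,0],0],[0,[0,20,0],0],[0,[0,0,0],0],[0,[0,0,0],0]]'

```text
t: 17.73
tool_pos: [0.5286, -0.171, 0.2984]
orientation: [-3.14, 0.005, 0.003]
force: [-0.5, 0.5, -0.6]
opening: 0.0006
```

```bash
python3 m.py pics/w11.png; python3 - <<'E'
from h import *
im=cv2.imread('pics/w11.png');c=viewer.get_calibration('wrist')
cv2.imwrite('pics/w11c.png',cv2.resize(im[20:290,100:420],None,fx=2.2,fy=2.2,interpolation=cv2.INTER_CUBIC))
print((proj(c,[[.530,-.157,.048],[.530,-.182,.048]])-[100,20])*2.2)
E
```

```text
0.616 64.0 -0.1793 width mm 0.9
0.619 44.0 -0.17874 width mm 2.7
0.622 44.0 -0.17868 width mm 2.7
0.625 43.0 -0.17866 width mm 2.7
0.628 74.0 0.0 width mm 0.0
0.631 45.0 -0.17883 width mm 2.7
0.634 48.0 -0.17885 width mm 2.4
0.637 46.0 -0.17896 width mm 3.6
17.775 [ 0.52871335 -0.17075104  0.29862308] [ 0.11378911  0.75523967 -0.40361673]
[[300.92060019 403.25856681]
 [374.36862617 403.10162317]]
```

View pics/w11c.png

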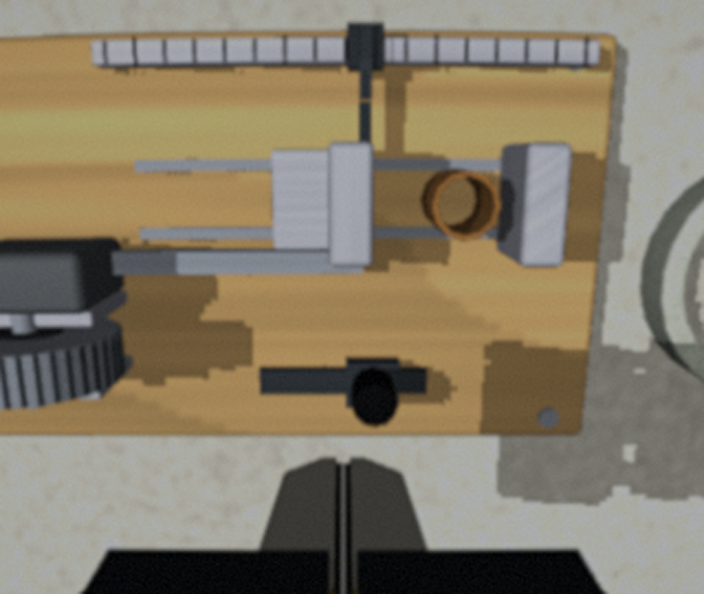

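```bash
python3 -c "
from plant import order
print(order.close_job())"
```

```text
the job is handed in; nothing more can be done
None
```

The gauge is set, the lock knob is pushed across, and the job is handed in with the hand clear above the gauge at about 18 s on the robot's clock. No verdict was reported.

- **Wheel:** I rolled it with the closed fingertips in two strokes, mostly at 4–9 N. Partway through the first stroke the force briefly rose to about 15 N, above the suggested 3–10 N, and I eased it off.
- **Alignment:** In the last close picture the index finger and the mark clip's finger were end to end, within about 0.15 mm.
- **Lock knob:** I pushed it until it met its stop, at about 26 N. Afterwards it stood within 1 mm of where 25 mm of travel should put it.
- **Everything else:** The small tube and mark clip looked untouched. I did not re-check the other items on the table with the scene camera at the end.
- **One disagreement:** The wrist camera measured the base about 2.4% too small. I corrected for this when placing the fingertip. It makes no difference to the final alignment check.

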